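# Load the small washer and hold its fill dial fully open

### The arm

A 7-joint arm with a two-finger parallel gripper is mounted at the origin on the work surface. World frame = base frame: x ahead of the robot, y to its left, z up, the work surface at z = 0. Lengths are in m, angles in rad, forces in N, time in s.
With the tool pointing down it reaches from about 0.425 to 0.875 m from the base axis. Payload 4.7 kg.
Tool frame: the origin (TCP) lies midway between the tips of the shut fingers; the grasp point (between the pads) lies ctrl.grasp_offset behind it (ctrl.grasp_offset is the distance from the TCP to the grasp point, in m); z points along the fingers, y is the line along which they close (so a half turn about z gives the same grasp; the last joint's range is limited). The gripper opens to 87 mm and grips with 3 to 60 N. Pads are 19 mm wide; open, the fingers measure 117 mm over their backs; the gripper's body (75 mm by 190 mm) begins 51 mm behind the grasp point.
Start: joints at [1.193, 0.321, -0.07, 1.45, 0.023, 1.371, -0.057], TCP at [0.248, -0.601, 0.223] pointing down, gripper open.
Joint ranges: [-2.86, 2.86], [-0.3, 2.09], [-1.38, 1.24], [0.06, 2.45], [-1.56, 4.7], [0.09, 2.05], [-2.69, 2.69]. Speed limits (rad/s): [2.57, 2.57, 3.14, 3.14, 3.14, 3.14, 3.14].

### API

Orientations are given as a rotation vector (axis times angle).
In Python, from bench import ctrl gives the robot as it stands. The module is installed in compiled form; this text tells all that it offers.
- The arm moves only by the tool jog_arm, never from a script. Its argument "moves" is one flat list of numbers, 7 for each row, row after row: the shift along the tool's x, y, z in units of 30 cm (1.0 is 30 cm), then the turn, a rotation vector about the tool's x, y, z in units of 60 degrees (1.0 is 60 degrees), then the gripper's target within -1 to 1 (fully open at 1, half-way at 0, shut at -1). In form: [x, y, z, wx, wy, wz, fingers, x, y, z, wx, wy, wz, fingers, ...]. A call has exactly 8 rows; each row is the pose to reach, as a shift and turn from the pose commanded when the call began, along the tool's axes at that moment; what a row does not reach only later rows make up. A row lasts 1/8 s, in which the tool goes at most 62.5 mm and 10.7 degrees, less where a joint would pass 70% of its speed; a pose out of reach is approached as far as the arm can. A call with a number of a shift or a turn outside -1 to 1 is refused whole. A call with a gripper value outside its range is refused whole. The fingers move at their own pace and stop on an object; "newtons" is the grip in N (left out, the last holds). Time passes only in rows, so rows that repeat a pose let the fingers close, or fill a call up. It gives the time, the measured TCP pose, the force, the opening and the grip force at its end, in the units of the state.
- ctrl.get_state(): the state, without advancing time (a new reading comes with each control period).
- ctrl.get_image(name): name is "scene" or "side" or "wrist"; returns a dict with "pixels" (400x640x3 uint8, red, green, blue), "fx", "fy", "cx", "cy" (pixels), "xyz" and "rotation" of the camera in the world; the wrist camera has in their place "tool_from_camera" (4x4, takes a point from camera to tool coordinates, whose origin is the TCP and whose axes are the flange's). Camera axes: x right, y up, looking along -z (the intrinsics and any distortion apply to the point x, -y, -z); pixel columns grow to the right and rows downward; lengths in m; the calibration is good to about 2 mm. A picture is of the moment at which its call begins: read the wrist's pose just before it. There is no depth.
- ctrl.close_job(): hands the job in; it is judged then, once.
The state is a dict: "time": time; "joint_positions": joint angles; "qd": joint speeds; "joint_torque": joint torques, N m; "position": TCP position; "tool_rot": TCP orientation; "ft_force": force on the tool from outside, world axes, zero at the start; "torque": the same for the moment, N m; "grip_width": opening from 0.0 (shut) to 1.0 (fully open); "grip_force": force on a finger pad.
Only numpy, scipy, OpenCV 4.12 (cv2) and the standard library are available. Lean on these libraries where they do the work, as an engineer would, in place of code of your own. Each camera call takes 0.05 s, during which the arm holds its last target. There are 200 camera calls.

### The job

Load the steel cup, the ceramic bar holder and the measuring scoop into the open rack of the compact washer on the ledge: set each one down, without dropping it, flat on the rack, the same way up as it stands now, so the cup and the scoop stay mouth down, and leave the sink plug and the brush that lie among them where they are. Then, to start filling, turn the washer's self-closing fill dial clockwise past its first two clicks to the third, fully open. Finish while still holding the dial there against its spring; do not let go.

Things in the scene. Friction and masses are not known exactly. Their poses are not given: they have to be found in the camera images.
- washer: compact top-loading washer, fixed, 340 (x) x 420 (y) x 190 mm high, lid already off. Origin: centre of its underside on the ledge, z up. Flat control deck: the 135 mm nearest its -y side, dial at x 0, y -145 mm. Open steel tub: mouth 300 (x) x 260 (y) mm centred at x 0, y +55 mm, rim at 190 mm, walls 20 mm (x sides) and 25 mm (+y side) thick
- rack (a point): centre of the flat wire rack in the washer's tub, on its upper face, 140 mm above the ledge and 50 mm below the tub's rim; axes as the washer's. The rack fills the tub: +-150 mm in x, +-130 mm in y, between upright walls
- fill_dial (a joint): turn of the fill dial, rad: 0 closed (at rest), grows clockwise seen from above; clicks at 0.43 (trickle), 0.87 (half), 1.30 (fully open), hard stop at 1.40. Let go anywhere, its spring turns it back to 0 (0.075 N m at the start, 0.16 N m at the third click; each click adds up to 0.05 N m)
- dial_grip (a point): on the dial's upright axis, 214 mm above the ledge, mid-height of its grip bar: 50 mm long, 14 mm wide, from 201 to 226 mm above the ledge, on a round skirt 52 mm across (top at 201 mm). x axis: along the bar to the pointer end, turning with it; at 0 it lies along the washer's x axis
- cup: stainless steel cup standing mouth down, 62 mm across at the mouth, 57 mm at the closed top, 80 mm high, 0.1 kg. Origin: centre of the mouth, on the ledge; z up towards the closed end
- bar_holder: ceramic bar (soap) holder, an empty shallow tray lying open side up, 110 (x) x 62 (y) x 24 mm high, walls 7 mm, 0.23 kg. Origin: centre of its underside; z up
- scoop: white plastic measuring scoop lying mouth down: round bowl 54 mm across at the mouth, 47 mm at the closed top, 42 mm high, with a flat handle 17 mm wide and 5 mm thick at the mouth's level, reaching along its +x axis to 92 mm from the origin. Origin: centre of the bowl's mouth, on the ledge; z up; 40 g
- plug: black rubber sink plug, 44 mm across, 28 mm high with its ring; leave alone. Origin: centre of its underside
- brush: scrubbing brush with a wooden back, 135 (x) x 52 (y) x 40 mm high, lying bristles down; leave alone. Origin: centre of its underside
Things that resemble listed ones, but are neither listed nor needed, are in the scene too. What is shaped like the scoop but red or yellow is not meant.

How it is judged:
By the outcome, as a careful person would: the job done as asked, in the order asked, and still so for the second after the job is handed in, while the arm keeps its last pose, push and grip.
It also fails if it takes over 72 s, if anything falls off the work surface, if the arm or the gripper's body presses on something with over 40 N, if the wrist force passes 120 N, or if a joint passes its speed limit or range.

## Working session

There is one attempt and no reset: what is moved stays moved. The work goes in short steps, Python scripts to look and compute and a tool call to move; the robot and the scene stay as the last step left them, time stands still between calls to the robot, and variables do not carry over. Pictures are saved under pics/ and viewed, at most 10 in all, crops included, and the job is handed in when it is done.

Besides the shell and the picture viewer there is one more tool, called after "Emit:" by a JSON object that holds its "name" and its "arguments". jog_arm: Moves the arm, as the interface text tells. Its arguments: {"type":"object","properties":{"moves":{"type":"array"},"newtons":{"type":"number"}},"required":["moves"]}

```bash
mkdir -p pics; cat > h.py <<'E'
import numpy as np, cv2
from scipy.spatial.transform import Rotation as R
from bench import ctrl
def grab(n):
    s=ctrl.get_state(); im=ctrl.get_image(n)
    if 'tool_from_camera' in im:
        T=np.eye(4); T[:3,:3]=R.from_rotvec(s['tool_rot']).as_matrix(); T[:3,3]=s['position']
        C=T@np.array(im['tool_from_camera'])
        im['xyz']=C[:3,3]; im['rotation']=C[:3,:3]
    else:
        r=np.array(im['rotation']); im['rotation']=r if r.shape==(3,3) else R.from_rotvec(r).as_matrix()
    im['xyz']=np.array(im['xyz']); return im
def save(im,n,crop=None,k=1):
    p=im['pixels']
    if crop: p=p[crop[1]:crop[3],crop[0]:crop[2]]
    cv2.imwrite(n,cv2.resize(p[:,:,::-1],None,fx=k,fy=k,interpolation=cv2.INTER_CUBIC))
def ray(im,u,v):
    d=im['rotation']@np.array([(u-im['cx'])/im['fx'],-(v-im['cy'])/im['fy'],-1]); return im['xyz'],d
def onz(im,u,v,z):
    o,d=ray(im,u,v); return o+d*(z-o[2])/d[2]
def proj(im,p):
    q=im['rotation'].T@(np.array(p)-im['xyz']); return im['cx']+im['fx']*q[0]/-q[2], im['cy']+im['fy']*q[1]/q[2]
E
python3 - <<'E'
from h import *
s=ctrl.get_state(); print(s, ctrl.grasp_offset)
P=[]
for n in ['scene','side','wrist']:
    im=grab(n); print(n,{k:v for k,v in im.items() if k!='pixels'}); save(im,f'pics/{n}0.png'); 
E
```

```text
{'time': 0.0, 'joint_positions': array([ 1.19311912,  0.32181802, -0.07008567,  1.45163815,  0.02266433,
        1.37077533, -0.05689032]), 'qd': array([ 0.00131781,  0.00043669, -0.00202575, -0.0002615 , -0.00086011,
       -0.00053443, -0.00047206]), 'joint_torque': array([ 5.32804133e-04, -4.91294146e+01, -4.03608782e-01, -3.12535894e+01,
       -6.38024951e-02,  4.36877995e-02,  1.96994220e-04]), 'position': array([ 0.24792251, -0.60029012,  0.22148326]), 'tool_rot': array([-3.07974795e+00, -6.11209443e-01,  8.07433632e-04]), 'ft_force': array([0.31334044, 0.01049206, 0.42278958]), 'torque': array([-0.05146148, -0.00518088, -0.01965912]), 'grip_force': 0.0, 'grip_width': 1.0028872376848121} 0.0187
scene {'fx': 504.02362941138847, 'fy': 504.02362941138847, 'cx': 318.643051701199, 'cy': 194.19253375027475, 'xyz': array([1.41983704, 0.18218548, 0.897142  ]), 'rotation': array([[-0.29347727, -0.57017938,  0.76731125],
       [ 0.95573454, -0.15733647,  0.24862969],
       [-0.02103748,  0.80631303,  0.59111481]])}
side {'fx': 472.5443027085472, 'fy': 472.5443027085472, 'cx': 319.0632
[... 234 characters left out ...]
 0.55220106]])}
wrist {'fx': 294.83653657798453, 'fy': 294.83653657798453, 'cx': 318.7475032214636, 'cy': 200.31820368429237, 'tool_from_camera': array([[ 7.41091963e-04,  9.54941713e-01,  2.96792480e-01,
         8.23450597e-02],
       [ 9.99999723e-01, -6.88622535e-04, -2.81332516e-04,
         5.59067033e-04],
       [-6.42781645e-05,  2.96792606e-01, -9.54941959e-01,
        -1.61866612e-01],
       [ 0.00000000e+00,  0.00000000e+00,  0.00000000e+00,
         1.00000000e+00]]), 'xyz': array([ 0.32440907, -0.56963102,  0.38340186]), 'rotation': array([[ 0.38261922,  0.88204652,  0.27494813],
       [-0.92390463,  0.36581947,  0.11214435],
       [-0.00166484, -0.29693443,  0.95489642]])}
```

View pics/scene0.png

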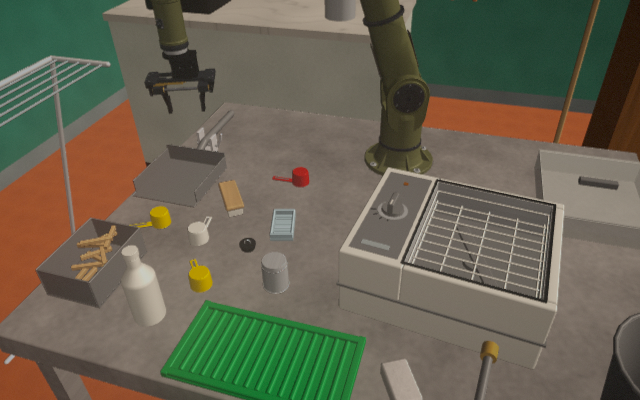

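View pics/side0.png

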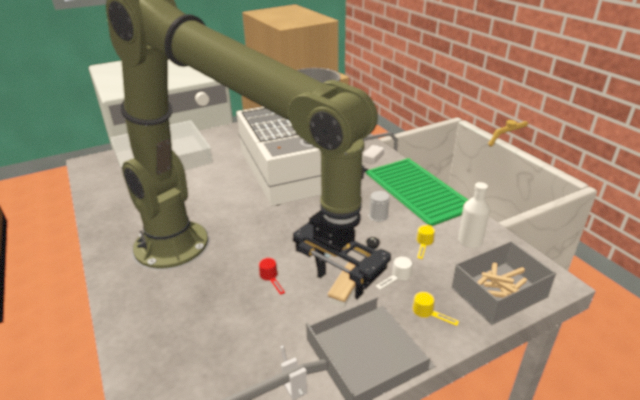

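Scene view: the white scoop (199,233) has its handle to (210,219). Also in view are the tray (283,223), cup (275,273), plug (248,244), brush (231,197) and washer at right with its dial at (393,205). The scoop-like decoys are yellow (160,217), yellow (200,278) and red (300,177). Only the white one fits, so I'll confirm it in an enlarged crop.

```bash
python3 - <<'E'
from h import *
im=grab('scene'); 
a=im['pixels'][185:305,180:310]; b=im['pixels'][165:355,335:570]
cv2.imwrite('pics/c1.png',cv2.resize(a[:,:,::-1],None,fx=5,fy=5,interpolation=cv2.INTER_CUBIC))
cv2.imwrite('pics/c2.png',cv2.resize(b[:,:,::-1],None,fx=3,fy=3,interpolation=cv2.INTER_CUBIC))
E
```

```text
(no output)
```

View pics/c1.png

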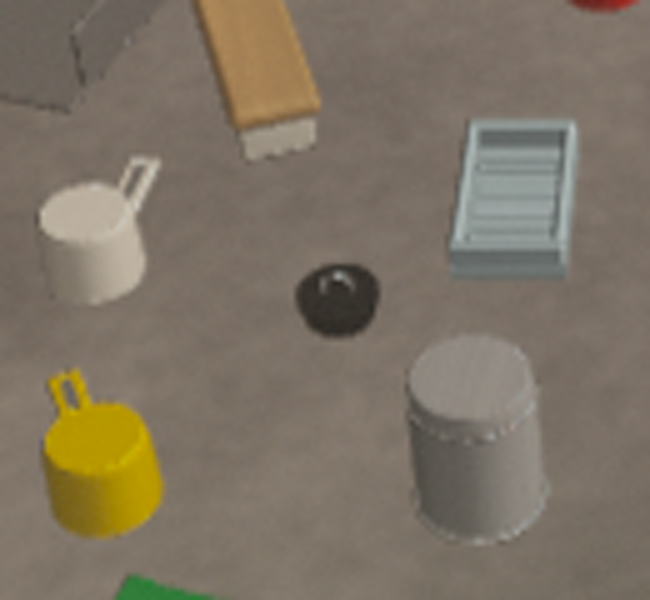

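View pics/c2.png

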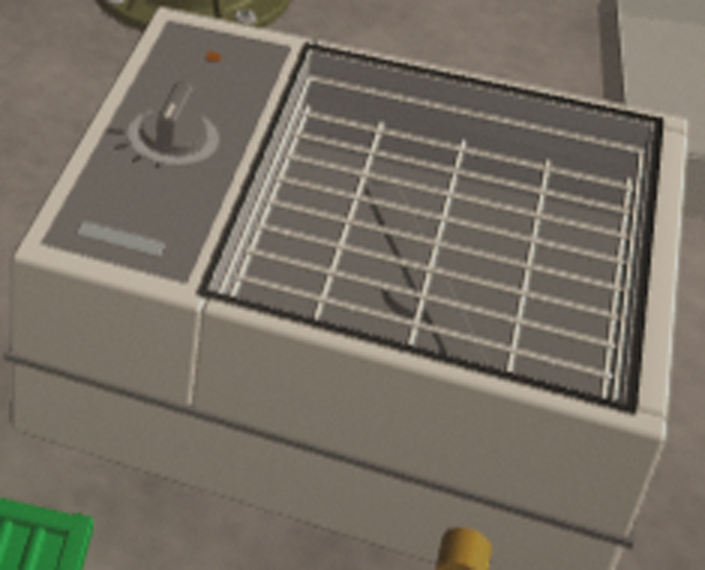

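White scoop confirmed in crop 1: top centre (87,212), handle tip (147,162). The tray rim corners are (472,120), (577,121), (566,250) and (453,248), and the cup top centre is (470,380). Crop 2 gives the washer and tub mouth corners.

```bash
python3 - <<'E'
from h import *
np.set_printoptions(precision=4,suppress=True)
im=grab('scene')
f1=lambda u,v,z:onz(im,180+u/5-.4,185+v/5-.4,z)[:2]
f2=lambda u,v,z:onz(im,335+u/3-.3,165+v/3-.3,z)[:2]
t=np.array([f1(*c,.024) for c in [(472,120),(577,121),(566,250),(453,248)]])
print('tray',t.mean(0),np.linalg.norm(np.roll(t,-1,0)-t,axis=1)); d=t[2]+t[3]-t[0]-t[1]; print('yaw',np.arctan2(d[1],d[0]))
print('cup',f1(470,380,.08))
s=f1(87,212,.042);h=f1(147,162,.005);print('scoop',s,np.linalg.norm(h-s),np.arctan2(*(h-s)[::-1]))
print('plug',f1(338,300,.01),'brush end',f1(280,112,.04), f1(320,107,.04),f1(235,125,.04),'yellow',f1(100,435,.042))
w=np.array([f2(*c,.19) for c in [(165,10),(15,255),(663,425),(685,120)]])
m=np.array([f2(*c,.19) for c in [(308,45),(205,293),(635,408),(662,120)]])
for n,q in(('w',w),('m',m)):
    print(n,q.mean(0),np.linalg.norm(np.roll(q,-1,0)-q,axis=1)); d=q[1]+q[2]-q[0]-q[3]; e=q[2]+q[3]-q[0]-q[1]; print(np.arctan2(d[1],d[0]),np.arctan2(-e[0],e[1]))
print('dial',f2(170,145,.201),f2(182,90,.226),f2(163,120,.226))
E
```

```text
tray [ 0.4316 -0.2425] [0.0596 0.111  0.0602 0.1105]
yaw 0.28071994721792426
cup [ 0.6374 -0.1859]
scoop [ 0.5368 -0.446 ] 0.08866921067717978 -2.9674045768031756
plug [ 0.5328 -0.3065] brush end [ 0.4269 -0.3846] [ 0.4167 -0.3648] [ 0.4445 -0.4038] yellow [ 0.6846 -0.3601]
w [0.5323 0.2092] [0.3316 0.4144 0.3237 0.4084]
-0.11965271078525878 -0.10426141570317625
m [0.5366 0.2645] [0.3115 0.2676 0.3095 0.2693]
-0.10893474956973319 -0.10889713838544379
dial [0.5408 0.0653] [0.5048 0.066 ] [0.5448 0.0593]
```

Sizes check out: tray 0.111x0.060, tub mouth 0.31x0.27, scoop 0.089 long. The washer yaw is about -0.109, with the rack centre near (0.537, 0.264). Next I need a planning helper.

```bash
cat > plan.py <<'E'
import sys
from h import *
np.set_printoptions(precision=3,suppress=True)
def plan(*wps):
    """world x,y,z,yaw of tool x -> move units from the present pose"""
    s=ctrl.get_state(); M=R.from_rotvec(s['tool_rot']).as_matrix()
    print('t',round(s['time'],2),'pos',s['position'],'yaw',round(np.arctan2(M[1,0],M[0,0]),3),'zaxis',M[:,2])
    for w in wps:
        d=M.T@(np.array(w[:3])-s['position'])/.3
        y=w[3]; G=np.array([[np.cos(y),np.sin(y),0],[np.sin(y),-np.cos(y),0],[0,0,-1]])
        print(w,'->',d,R.from_matrix(M.T@G).as_rotvec()/(np.pi/3))
if __name__=='__main__': plan(*[tuple(map(float,a.split(','))) for a in sys.argv[1:]])
E
python3 plan.py .43,-.245,.16,.281 .40,-.26,.16,.281
```

```text
t 0.25 pos [ 0.248 -0.601  0.222] yaw 0.392 zaxis [-0.     0.001 -1.   ]
(0.43, -0.245, 0.16, 0.281) -> [ 1.013 -0.864  0.208] [-0.001  0.     0.106]
(0.4, -0.26, 0.16, 0.281) -> [ 0.902 -0.856  0.208] [-0.001  0.     0.106]
```

Emit:
{"name": "jog_arm", "arguments": {"moves": [0.2, -0.15, 0.04, 0, 0, 0, 1, 0.4, -0.3, 0.08, 0, 0, 0.05, 1, 0.6, -0.5, 0.12, 0, 0, 0.1, 1, 0.78, -0.66, 0.16, 0, 0, 0.106, 1, 0.9, -0.78, 0.2, 0, 0, 0.106, 1, 0.96, -0.85, 0.2, 0, 0, 0.106, 1, 0.98, -0.86, 0.2, 0, 0, 0.106, 1, 0.98, -0.86, 0.2, 0, 0, 0.106, 1], "newtons": 20}}

```text
time: 1.25
position: [0.4221, -0.2484, 0.1626]
tool_rot: [3.11, 0.446, -0.0]
ft_force: [-0.4, -0.7, -0.3]
grip_width: 0.996
grip_force: 0.0
```

```bash
python3 - <<'E'
from h import *
np.set_printoptions(precision=4,suppress=True)
im=grab('wrist'); cv2.imwrite('pics/raw1.png',im['pixels'][:,:,::-1])
hsv=cv2.cvtColor(im['pixels'],cv2.COLOR_RGB2HSV)
m=cv2.inRange(hsv,(85,20,80),(110,120,255)); m=cv2.morphologyEx(m,cv2.MORPH_CLOSE,np.ones((15,15)))
n,l,st,c=cv2.connectedComponentsWithStats(m)
for i in np.argsort(-st[1:,4])[:3]+1:
    k=cv2.findContours((l==i).astype(np.uint8),0,2)[0][0]; r=cv2.minAreaRect(k); b=cv2.boxPoints(r)
    q=np.array([onz(im,*p,.024)[:2] for p in b]); e=np.roll(q,-1,0)-q
    print(st[i],q.mean(0),np.linalg.norm(e,axis=1),np.arctan2(e[:,1],e[:,0]))
E
python3 plan.py .4316,-.2425,.08,.281 .4316,-.2425,.004,.281
```

```text
[ 288  127   61  103 5710] [ 0.4317 -0.244 ] [0.1093 0.0589 0.1096 0.0655] [ 0.2163 -1.3225 -2.8655  1.8149]
[401  98   8   2   9] [ 0.5334 -0.3025] [0.0067 0.0009 0.0067 0.0009] [-1.0952 -2.5631  2.0466  0.5719]
t 1.3 pos [ 0.421 -0.25   0.163] yaw 0.282 zaxis [-0.    -0.001 -1.   ]
(0.4316, -0.2425, 0.08, 0.281) -> [ 0.04  -0.016  0.276] [0.001 0.    0.001]
(0.4316, -0.2425, 0.004, 0.281) -> [ 0.04  -0.016  0.529] [0.001 0.    0.001]
```

Scene and wrist agree on the tray: (0.4317, -0.243).

Emit:
{"name": "jog_arm", "arguments": {"moves": [0.03, -0.012, 0.15, 0, 0, 0, 1, 0.04, -0.014, 0.3, 0, 0, 0, 1, 0.04, -0.014, 0.43, 0, 0, 0, 1, 0.04, -0.014, 0.5, 0, 0, 0, 1, 0.04, -0.014, 0.525, 0, 0, 0, 1, 0.04, -0.014, 0.525, 0, 0, 0, 0.2, 0.04, -0.014, 0.525, 0, 0, 0, -0.2, 0.04, -0.014, 0.525, 0, 0, 0, -0.2], "newtons": 25}}

```text
time: 2.3
position: [0.4324, -0.2433, 0.0061]
tool_rot: [3.109, 0.439, 0.002]
ft_force: [-0.1, -1.1, 0.8]
grip_width: 0.742
grip_force: 0.0
```

```bash
python3 plan.py .4316,-.2425,.1,.281 .43,-.14,.26,.1 .45,0.05,.27,-.109 .46,.26,.25,-.109
```

```text
t 2.3 pos [ 0.432 -0.243  0.006] yaw 0.281 zaxis [ 0.002 -0.001 -1.   ]
(0.4316, -0.2425, 0.1, 0.281) -> [-0.002 -0.003 -0.313] [ 0.002 -0.001 -0.   ]
(0.43, -0.14, 0.26, 0.1) -> [ 0.089 -0.332 -0.847] [ 0.002 -0.001  0.172]
(0.45, 0.05, 0.27, -0.109) -> [ 0.328 -0.922 -0.881] [ 0.001 -0.001  0.372]
(0.46, 0.26, 0.25, -0.109) -> [ 0.554 -1.585 -0.815] [ 0.001 -0.001  0.372]
```

Emit:
{"name": "jog_arm", "arguments": {"moves": [0, 0, 0, 0, 0, 0, -0.2, 0, 0, 0, 0, 0, 0, -0.2, 0, 0, -0.05, 0, 0, 0, -0.2, 0, 0, -0.2, 0, 0, 0, -0.2, 0, 0, -0.4, 0, 0, 0, -0.2, 0.03, -0.08, -0.58, 0, 0, 0.06, -0.2, 0.07, -0.22, -0.72, 0, 0, 0.15, -0.2, 0.12, -0.38, -0.82, 0, 0, 0.2, -0.2], "newtons": 25}}

```text
time: 3.3
position: [0.4347, -0.122, 0.2535]
tool_rot: [3.139, 0.107, 0.003]
ft_force: [1.1, -0.3, -2.1]
grip_width: 0.718
grip_force: 25.0
```

```bash
python3 plan.py .435,0.05,.28,-.109 .45,.16,.28,-.109 .474,.337,.27,-.109 
```

```text
t 3.3 pos [ 0.435 -0.122  0.253] yaw 0.068 zaxis [ 0.002 -0.001 -1.   ]
(0.435, 0.05, 0.28, -0.109) -> [ 0.04  -0.572 -0.089] [ 0.001 -0.002  0.169]
(0.45, 0.16, 0.28, -0.109) -> [ 0.115 -0.934 -0.089] [ 0.001 -0.002  0.169]
(0.474, 0.337, 0.27, -0.109) -> [ 0.235 -1.517 -0.056] [ 0.001 -0.002  0.169]
```

Emit:
{"name": "jog_arm", "arguments": {"moves": [0.01, -0.15, -0.06, 0, 0, 0.05, -0.2, 0.03, -0.33, -0.09, 0, 0, 0.1, -0.2, 0.05, -0.52, -0.09, 0, 0, 0.169, -0.2, 0.08, -0.72, -0.09, 0, 0, 0.169, -0.2, 0.11, -0.9, -0.09, 0, 0, 0.169, -0.2, 0.12, -0.98, -0.09, 0, 0, 0.169, -0.2, 0.125, -1.0, -0.09, 0, 0, 0.169, -0.2, 0.125, -1.0, -0.09, 0, 0, 0.169, -0.2]}}

```text
time: 4.3
position: [0.4506, 0.1779, 0.2778]
tool_rot: [3.136, -0.166, -0.001]
ft_force: [-0.5, 0.1, -2.7]
grip_width: 0.711
grip_force: 25.0
```

```bash
python3 - <<'E'
from h import *
im=grab('wrist'); save(im,'pics/w2.png')
for p in [(.5155,.0655,.19),(.537,.2645,.14)]: print(proj(im,p))
E
python3 plan.py .474,.337,.27,-.109 .474,.337,.16,-.109 .474,.337,.147,-.109
```

```text
(np.float64(446.94565556051725), np.float64(116.55076960510327))
(np.float64(220.663485538131), np.float64(114.70961945348876))
t 4.35 pos [0.451 0.177 0.278] yaw -0.107 zaxis [-0.001 -0.001 -1.   ]
(0.474, 0.337, 0.27, -0.109) -> [ 0.02  -0.538  0.025] [0.001 0.    0.002]
(0.474, 0.337, 0.16, -0.109) -> [ 0.02  -0.539  0.392] [0.001 0.    0.002]
(0.474, 0.337, 0.147, -0.109) -> [ 0.02  -0.539  0.435] [0.001 0.    0.002]
```

View pics/w2.png

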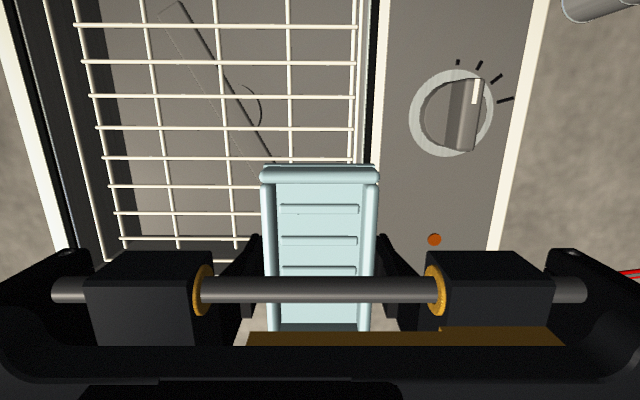

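The wrist view shows the tray held straight over the tub. The dial ring is centred at (452,112), with the white pointer mark at the +x end (475,92) and the click marks clockwise towards the right.

Emit:
{"name": "jog_arm", "arguments": {"moves": [0.005, -0.15, 0, 0, 0, 0, -0.2, 0.01, -0.34, 0, 0, 0, 0, -0.2, 0.02, -0.48, 0, 0, 0, 0, -0.2, 0.02, -0.53, 0.06, 0, 0, 0, -0.2, 0.02, -0.538, 0.18, 0, 0, 0, -0.2, 0.02, -0.538, 0.3, 0, 0, 0, -0.2, 0.02, -0.538, 0.37, 0, 0, 0, -0.2, 0.02, -0.538, 0.39, 0, 0, 0, -0.2]}}

```text
time: 5.35
position: [0.474, 0.3369, 0.1598]
tool_rot: [3.135, -0.169, -0.002]
ft_force: [0.5, -0.4, -1.6]
grip_width: 0.71
grip_force: 25.0
```

```bash
python3 - <<'E'
from h import *
im=grab('wrist'); cv2.imwrite('pics/raw3.png',im['pixels'][:,:,::-1])
print(ctrl.get_state()['ft_force'])
E
python3 plan.py .474,.337,.146,-.109
```

```text
[-7.91323071e-01 -1.43783504e-03 -1.67537489e+00]
t 5.4 pos [0.474 0.337 0.16 ] yaw -0.107 zaxis [-0.001 -0.001 -1.   ]
(0.474, 0.337, 0.146, -0.109) -> [0.    0.002 0.047] [0.001 0.001 0.002]
```

Emit:
{"name": "jog_arm", "arguments": {"moves": [0, 0, 0.02, 0, 0, 0, -0.2, 0, 0, 0.035, 0, 0, 0, -0.2, 0, 0, 0.042, 0, 0, 0, -0.2, 0, 0, 0.047, 0, 0, 0, -0.2, 0, 0, 0.049, 0, 0, 0, -0.2, 0, 0, 0.05, 0, 0, 0, -0.2, 0, 0, 0.05, 0, 0, 0, -0.2, 0, 0, 0.05, 0, 0, 0, -0.2]}}

```text
time: 6.4
position: [0.4738, 0.3386, 0.1461]
tool_rot: [3.137, -0.166, 0.0]
ft_force: [-0.6, -0.4, -0.4]
grip_width: 0.714
grip_force: 25.0
```

Emit:
{"name": "jog_arm", "arguments": {"moves": [0, 0, 0.004, 0, 0, 0, -0.2, 0, 0, 0.005, 0, 0, 0, -0.2, 0, 0, 0.005, 0, 0, 0, 0.75, 0, 0, 0.005, 0, 0, 0, 0.75, 0, 0, 0.005, 0, 0, 0, 0.75, 0, 0, -0.1, 0, 0, 0, 0.75, 0, 0, -0.28, 0, 0, 0, 0.75, 0, 0, -0.45, 0, 0, 0, 0.75]}}

```text
time: 7.4
position: [0.4736, 0.3385, 0.2824]
tool_rot: [3.137, -0.166, -0.0]
ft_force: [0.5, 0.7, 0.8]
grip_width: 0.874
grip_force: 0.0
```

```bash
python3 - <<'E'
from h import *
im=grab('wrist'); cv2.imwrite('pics/raw4.png',im['pixels'][:,:,::-1])
E
python3 plan.py .474,.337,.28,-.109 .475,.1,.28,0 .505,-.1,.27,.1
```

```text
t 7.45 pos [0.476 0.341 0.29 ] yaw -0.106 zaxis [ 0.009  0.006 -1.   ]
(0.474, 0.337, 0.28, -0.109) -> [-0.005  0.014  0.032] [-0.006 -0.008  0.003]
(0.475, 0.1, 0.28, 0.0) -> [0.082 0.799 0.028] [-0.006 -0.008 -0.101]
(0.505, -0.1, 0.27, 0.1) -> [0.252 1.452 0.058] [-0.005 -0.008 -0.196]
```

Emit:
{"name": "jog_arm", "arguments": {"moves": [0, 0.12, 0, 0, 0, 0, 1, 0.02, 0.3, 0, 0, 0, 0, 1, 0.04, 0.48, 0, 0, 0, -0.03, 1, 0.06, 0.66, 0, 0, 0, -0.08, 1, 0.09, 0.84, 0, 0, 0, -0.1, 1, 0.11, 1, 0, 0, 0, -0.12, 1, 0.11, 1, 0, 0, 0, -0.12, 1, 0.11, 1, 0, 0, 0, -0.12, 1]}}

```text
time: 8.45
position: [0.4749, 0.0376, 0.2809]
tool_rot: [-3.141, -0.032, 0.0]
ft_force: [0.3, 0.1, 0.4]
grip_width: 1.001
grip_force: 0.0
```

```bash
python3 - <<'E'
from h import *
im=grab('wrist'); cv2.imwrite('pics/raw5.png',im['pixels'][:,:,::-1])
E
python3 plan.py .51,-.23,.28,.1 .537,-.446,.16,.174
```

```text
t 8.5 pos [0.475 0.038 0.281] yaw 0.022 zaxis [ 0.  0. -1.]
(0.51, -0.23, 0.28, 0.1) -> [0.097 0.897 0.003] [-0.    -0.    -0.074]
(0.537, -0.446, 0.16, 0.174) -> [0.171 1.619 0.402] [-0.    -0.    -0.145]
```

Emit:
{"name": "jog_arm", "arguments": {"moves": [0.01, 0.15, 0, 0, 0, 0, 1, 0.03, 0.34, 0, 0, 0, -0.03, 1, 0.05, 0.54, 0, 0, 0, -0.05, 1, 0.07, 0.74, 0.04, 0, 0, -0.08, 1, 0.1, 0.9, 0.1, 0, 0, -0.12, 1, 0.11, 0.98, 0.16, 0, 0, -0.145, 1, 0.11, 1, 0.2, 0, 0, -0.145, 1, 0.11, 1, 0.2, 0, 0, -0.145, 1]}}

```text
time: 9.5
position: [0.514, -0.2604, 0.2201]
tool_rot: [-3.128, -0.272, 0.002]
ft_force: [-0.1, 0.7, -0.5]
grip_width: 1.002
grip_force: 0.0
```

```bash
python3 - <<'E'
from h import *
im=grab('wrist'); cv2.imwrite('pics/raw6.png',im['pixels'][:,:,::-1])
E
python3 plan.py .537,-.446,.15,.174
```

```text
t 9.55 pos [ 0.515 -0.26   0.221] yaw 0.174 zaxis [ 0.     0.001 -1.   ]
(0.537, -0.446, 0.15, 0.174) -> [-0.034  0.623  0.237] [-0.001 -0.     0.   ]
```

Emit:
{"name": "jog_arm", "arguments": {"moves": [-0.01, 0.15, 0.04, 0, 0, 0, 1, -0.02, 0.34, 0.1, 0, 0, 0, 1, -0.03, 0.5, 0.18, 0, 0, 0, 1, -0.034, 0.59, 0.23, 0, 0, 0, 1, -0.034, 0.62, 0.237, 0, 0, 0, 1, -0.034, 0.62, 0.237, 0, 0, 0, 1, -0.034, 0.62, 0.237, 0, 0, 0, 1, -0.034, 0.62, 0.237, 0, 0, 0, 1]}}

```text
time: 10.55
position: [0.5366, -0.4462, 0.1514]
tool_rot: [3.129, 0.273, 0.002]
ft_force: [0.5, -0.0, -0.1]
grip_width: 1.001
grip_force: 0.0
```

```bash
python3 - <<'E'
from h import *
np.set_printoptions(precision=4,suppress=True)
im=grab('wrist'); save(im,'pics/w7.png')
hsv=cv2.cvtColor(im['pixels'],cv2.COLOR_RGB2HSV)
m=cv2.inRange(hsv,(0,0,165),(180,60,255))
n,l,st,c=cv2.connectedComponentsWithStats(m)
for i in np.argsort(-st[1:,4])[:4]+1: print(st[i],c[i],onz(im,*c[i],.03))
print(proj(im,(.537,-.446,.042)))
E
python3 plan.py .537,-.446,.015,.174
```

```text
[  235     0   179   264 14052] [317.6021 102.071 ] [ 0.6235 -0.4305  0.03  ]
[ 105   11  105  172 7571] [156.2676  88.6325] [ 0.6096 -0.2855  0.03  ]
[ 513  215   68   35 1264] [544.0396 233.8995] [ 0.536  -0.6857  0.03  ]
[ 172  177   69   39 1145] [212.2751 195.8288] [ 0.5175 -0.342   0.03  ]
(np.float64(317.93291668227863), np.float64(198.18416461668454))
t 10.6 pos [ 0.536 -0.447  0.151] yaw 0.173 zaxis [ 0.001 -0.001 -1.   ]
(0.537, -0.446, 0.015, 0.174) -> [ 0.002 -0.002  0.454] [ 0.001 -0.001 -0.001]
```

View pics/w7.png

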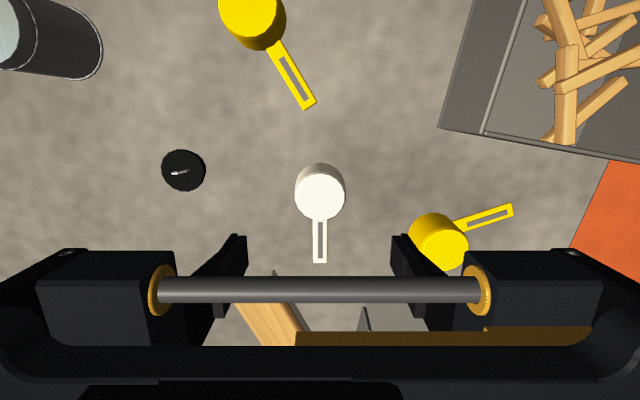

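The white scoop's top is at (319,195), within 3 px of the prediction, and its handle runs straight down towards -x. Fingers clear the plug (183,170) and the yellow decoy (438,240).

Emit:
{"name": "jog_arm", "arguments": {"moves": [0.008, 0.002, 0.15, 0, 0, 0, 1, 0.012, 0.003, 0.3, 0, 0, 0, 1, 0.012, 0.003, 0.41, 0, 0, 0, 1, 0.012, 0.003, 0.455, 0, 0, 0, 1, 0.012, 0.003, 0.463, 0, 0, 0, 0.6, 0.012, 0.003, 0.463, 0, 0, 0, -0.4, 0.012, 0.003, 0.463, 0, 0, 0, -0.4, 0.012, 0.003, 0.463, 0, 0, 0, -0.4], "newtons": 15}}

```text
time: 11.6
position: [0.5399, -0.4482, 0.0123]
tool_rot: [3.129, 0.269, 0.002]
ft_force: [-0.4, 0.9, -0.5]
grip_width: 0.633
grip_force: 0.2
```

Emit:
{"name": "jog_arm", "arguments": {"moves": [0, 0, 0, 0, 0, 0, -0.4, 0, 0, 0, 0, 0, 0, -0.4, 0, 0, -0.06, 0, 0, 0, -0.4, 0, 0, -0.22, 0, 0, 0, -0.4, 0, -0.05, -0.42, 0, 0, 0, -0.4, 0, -0.2, -0.6, 0, 0, 0, -0.4, 0, -0.35, -0.74, 0, 0, 0, -0.4, 0, -0.5, -0.84, 0, 0, 0, -0.4]}}

```text
time: 12.6
position: [0.5137, -0.2989, 0.266]
tool_rot: [3.128, 0.269, 0.003]
ft_force: [-0.0, -0.6, 0.9]
grip_width: 0.598
grip_force: 15.0
```

```bash
python3 plan.py .52,-.1,.28,0 .59,.198,.28,-.109
```

```text
t 12.6 pos [ 0.514 -0.299  0.266] yaw 0.171 zaxis [ 0.002 -0.002 -1.   ]
(0.52, -0.1, 0.28, 0.0) -> [ 0.134 -0.65  -0.048] [ 0.002 -0.002  0.164]
(0.59, 0.198, 0.28, -0.109) -> [ 0.533 -1.588 -0.049] [ 0.002 -0.002  0.268]
```

Emit:
{"name": "jog_arm", "arguments": {"moves": [0.02, -0.16, -0.03, 0, 0, 0.03, -0.4, 0.07, -0.36, -0.045, 0, 0, 0.08, -0.4, 0.13, -0.55, -0.05, 0, 0, 0.15, -0.4, 0.2, -0.74, -0.05, 0, 0, 0.21, -0.4, 0.27, -0.9, -0.05, 0, 0, 0.268, -0.4, 0.3, -0.99, -0.05, 0, 0, 0.268, -0.4, 0.31, -1, -0.05, 0, 0, 0.268, -0.4, 0.31, -1, -0.05, 0, 0, 0.268, -0.4]}}

```text
time: 13.6
position: [0.5541, 0.0101, 0.2782]
tool_rot: [3.136, -0.172, -0.0]
ft_force: [1.1, 0.0, 0.5]
grip_width: 0.598
grip_force: 15.0
```

```bash
python3 plan.py .59,.198,.28,-.109 .59,.198,.165,-.109 .59,.198,.152,-.109
```

```text
t 13.6 pos [0.554 0.01  0.278] yaw -0.11 zaxis [-0.    -0.001 -1.   ]
(0.59, 0.198, 0.28, -0.109) -> [ 0.05  -0.636 -0.007] [ 0.001 -0.    -0.001]
(0.59, 0.198, 0.165, -0.109) -> [ 0.05  -0.636  0.377] [ 0.001 -0.    -0.001]
(0.59, 0.198, 0.152, -0.109) -> [ 0.05  -0.636  0.42 ] [ 0.001 -0.    -0.001]
```

Emit:
{"name": "jog_arm", "arguments": {"moves": [0.01, -0.16, 0, 0, 0, 0, -0.4, 0.03, -0.36, 0, 0, 0, 0, -0.4, 0.04, -0.55, 0, 0, 0, 0, -0.4, 0.05, -0.62, 0.06, 0, 0, 0, -0.4, 0.05, -0.636, 0.18, 0, 0, 0, -0.4, 0.05, -0.636, 0.3, 0, 0, 0, -0.4, 0.05, -0.636, 0.37, 0, 0, 0, -0.4, 0.05, -0.636, 0.385, 0, 0, 0, -0.4]}}

```text
time: 14.6
position: [0.5896, 0.1975, 0.1612]
tool_rot: [3.135, -0.174, -0.003]
ft_force: [-0.1, 0.0, -0.3]
grip_width: 0.6
grip_force: 15.0
```

```bash
python3 - <<'E'
from h import *
im=grab('scene'); save(im,'pics/s8.png',(400,165,570,300),4)
E
python3 plan.py .59,.198,.152,-.109
```

```text
t 14.65 pos [0.59  0.198 0.162] yaw -0.111 zaxis [-0.001 -0.001 -1.   ]
(0.59, 0.198, 0.152, -0.109) -> [0.    0.001 0.033] [ 0.001  0.001 -0.001]
```

View pics/s8.png

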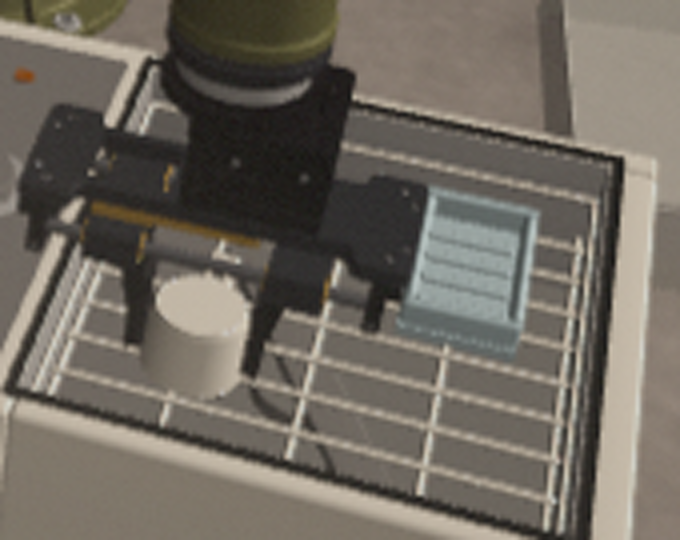

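The tray lies flat on the rack, and the scoop (190,330) hangs level just above it.

Emit:
{"name": "jog_arm", "arguments": {"moves": [0, 0, 0.015, 0, 0, 0, -0.4, 0, 0, 0.025, 0, 0, 0, -0.4, 0, 0, 0.03, 0, 0, 0, -0.4, 0, 0, 0.033, 0, 0, 0, -0.4, 0, 0, 0.035, 0, 0, 0, -0.4, 0, 0, 0.036, 0, 0, 0, -0.4, 0, 0, 0.036, 0, 0, 0, -0.4, 0, 0, 0.036, 0, 0, 0, -0.4]}}

```text
time: 15.65
position: [0.5898, 0.1996, 0.1521]
tool_rot: [3.137, -0.171, 0.001]
ft_force: [-1.2, 0.5, 2.0]
grip_width: 0.6
grip_force: 15.1
```

Emit:
{"name": "jog_arm", "arguments": {"moves": [0, 0, 0, 0, 0, 0, -0.4, 0, 0, 0, 0, 0, 0, 0.6, 0, 0, 0, 0, 0, 0, 0.6, 0, 0, 0, 0, 0, 0, 0.6, 0, 0, -0.08, 0, 0, 0, 0.6, 0, 0, -0.24, 0, 0, 0, 0.8, 0, 0, -0.42, 0, 0, 0, 1, 0, 0.08, -0.5, 0, 0, 0, 1]}}

```text
time: 16.65
position: [0.5873, 0.1787, 0.3052]
tool_rot: [-3.134, 0.164, -0.006]
ft_force: [-0.1, 0.6, -0.1]
grip_width: 0.979
grip_force: 0.0
```

```bash
python3 plan.py .637,-.186,.28,0 .637,-.186,.2,0
```

```text
t 16.65 pos [0.587 0.179 0.305] yaw -0.104 zaxis [ 0.004  0.003 -1.   ]
(0.637, -0.186, 0.28, 0.0) -> [0.291 1.192 0.081] [-0.003 -0.004 -0.1  ]
(0.637, -0.186, 0.2, 0.0) -> [0.29  1.193 0.348] [-0.003 -0.004 -0.1  ]
```

Emit:
{"name": "jog_arm", "arguments": {"moves": [0.03, 0.17, 0, 0, 0, 0, 1, 0.08, 0.36, 0, 0, 0, 0, 1, 0.13, 0.55, 0, 0, 0, 0, 1, 0.18, 0.74, 0, 0, 0, 0, 1, 0.22, 0.9, 0.06, 0, 0, 0, 1, 0.25, 0.99, 0.15, 0, 0, 0, 1, 0.25, 1, 0.2, 0, 0, 0, 1, 0.25, 1, 0.2, 0, 0, 0, 1]}}

```text
time: 17.65
position: [0.6283, -0.1289, 0.2405]
tool_rot: [-3.136, 0.168, 0.004]
ft_force: [-0.8, 0.7, 0.5]
grip_width: 0.998
grip_force: 0.0
```

```bash
python3 - <<'E'
from h import *
np.set_printoptions(precision=4,suppress=True)
im=grab('wrist'); cv2.imwrite('pics/raw9.png',im['pixels'][:,:,::-1])
g=cv2.medianBlur(cv2.cvtColor(im['pixels'],cv2.COLOR_RGB2GRAY),5)
e=proj(im,(.637,-.186,.08)); print('pred',e)
c=cv2.HoughCircles(g,cv2.HOUGH_GRADIENT,1,15,param1=80,param2=18,minRadius=25,maxRadius=60)
for k in c[0][:8]: print(k,onz(im,k[0],k[1],.08),'r@.08', np.linalg.norm(onz(im,k[0]+k[2],k[1],.08)-onz(im,k[0],k[1],.08)))
E
python3 plan.py .637,-.186,.13,-.109 .637,-.186,.04,-.109
```

```text
pred (np.float64(368.8946953869794), np.float64(172.1821017902287))
[368.5 172.5  25.4] [ 0.6367 -0.1855  0.08  ] r@.08 0.028234796123441437
[391.5  22.5  51.6] [ 0.7813 -0.2158  0.08  ] r@.08 0.04964979878968185
[207.5  45.5  50.5] [ 0.7806 -0.0352  0.08  ] r@.08 0.04969510522960169
[317.5  42.5  40.3] [ 0.7717 -0.1431  0.08  ] r@.08 0.039511378243350326
[449.5 294.5  40.5] [ 0.4679 -0.2791  0.08  ] r@.08 0.051455436213878575
[379.5  36.5  39.2] [ 0.7705 -0.2038  0.08  ] r@.08 0.038202748605390524
[364.5  40.5  37.8] [ 0.7686 -0.189   0.08  ] r@.08 0.03697751204411203
[198.5 332.5  48.3] [0.4435 0.052  0.08  ] r@.08 0.06444386150913953
t 17.7 pos [ 0.629 -0.128  0.242] yaw -0.106 zaxis [-0.     0.001 -1.   ]
(0.637, -0.186, 0.13, -0.109) -> [0.047 0.19  0.373] [-0.001  0.     0.003]
(0.637, -0.186, 0.04, -0.109) -> [0.047 0.19  0.673] [-0.001  0.     0.003]
```

Cup confirmed: the circle gives (0.6367, -0.1855), radius 28 mm.

Emit:
{"name": "jog_arm", "arguments": {"moves": [0.03, 0.12, 0.06, 0, 0, 0, 1, 0.046, 0.18, 0.16, 0, 0, 0, 1, 0.046, 0.19, 0.28, 0, 0, 0, 1, 0.046, 0.19, 0.42, 0, 0, 0, 1, 0.046, 0.19, 0.56, 0, 0, 0, 1, 0.046, 0.19, 0.65, 0, 0, 0, 1, 0.046, 0.19, 0.67, 0, 0, 0, 1, 0.046, 0.19, 0.67, 0, 0, 0, 0.2], "newtons": 20}}

```text
time: 18.7
position: [0.6378, -0.1877, 0.0424]
tool_rot: [3.137, -0.168, 0.003]
ft_force: [0.1, -0.0, -0.4]
grip_width: 0.946
grip_force: 0.0
```

Emit:
{"name": "jog_arm", "arguments": {"moves": [0, 0, 0, 0, 0, 0, -0.3, 0, 0, 0, 0, 0, 0, -0.3, 0, 0, 0, 0, 0, 0, -0.3, 0, 0, 0, 0, 0, 0, -0.3, 0, 0, -0.06, 0, 0, 0, -0.3, 0, 0, -0.22, 0, 0, 0, -0.3, 0, 0, -0.42, 0, 0, 0, -0.3, 0, 0, -0.62, 0, 0, 0, -0.3]}}

```text
time: 19.7
position: [0.6361, -0.1889, 0.2292]
tool_rot: [3.137, -0.17, -0.0]
ft_force: [1.2, 0.1, -0.5]
grip_width: 0.665
grip_force: 19.9
```

```bash
python3 plan.py .637,-.186,.31,-.109 .618,.316,.31,-.109
```

```text
t 19.7 pos [ 0.636 -0.189  0.229] yaw -0.109 zaxis [-0. -0. -1.]
(0.637, -0.186, 0.31, -0.109) -> [ 0.002 -0.01  -0.269] [0. 0. 0.]
(0.618, 0.316, 0.31, -0.109) -> [-0.243 -1.666 -0.27 ] [0. 0. 0.]
```

Emit:
{"name": "jog_arm", "arguments": {"moves": [0, -0.05, -0.16, 0, 0, 0, -0.3, -0.02, -0.18, -0.25, 0, 0, 0, -0.3, -0.05, -0.36, -0.27, 0, 0, 0, -0.3, -0.08, -0.54, -0.27, 0, 0, 0, -0.3, -0.11, -0.72, -0.27, 0, 0, 0, -0.3, -0.13, -0.88, -0.27, 0, 0, 0, -0.3, -0.15, -0.97, -0.27, 0, 0, 0, -0.3, -0.15, -1, -0.27, 0, 0, 0, -0.3]}}

```text
time: 20.7
position: [0.6236, 0.1169, 0.3086]
tool_rot: [-3.137, 0.164, -0.001]
ft_force: [-0.5, -0.3, -1.2]
grip_width: 0.67
grip_force: 19.9
```

```bash
python3 plan.py .618,.316,.31,-.109 .618,.316,.19,-.109
```

```text
t 20.7 pos [0.624 0.117 0.309] yaw -0.105 zaxis [ 0.  0. -1.]
(0.618, 0.316, 0.31, -0.109) -> [-0.088 -0.658 -0.005] [-0.    -0.     0.004]
(0.618, 0.316, 0.19, -0.109) -> [-0.088 -0.658  0.395] [-0.    -0.     0.004]
```

Emit:
{"name": "jog_arm", "arguments": {"moves": [-0.02, -0.16, 0, 0, 0, 0, -0.3, -0.05, -0.36, 0, 0, 0, 0, -0.3, -0.08, -0.56, 0, 0, 0, 0, -0.3, -0.088, -0.64, 0.05, 0, 0, 0, -0.3, -0.088, -0.658, 0.16, 0, 0, 0, -0.3, -0.088, -0.658, 0.29, 0, 0, 0, -0.3, -0.088, -0.658, 0.37, 0, 0, 0, -0.3, -0.088, -0.658, 0.39, 0, 0, 0, -0.3]}}

```text
time: 21.7
position: [0.62, 0.3107, 0.1886]
tool_rot: [3.134, -0.174, -0.004]
ft_force: [-0.5, -1.0, -0.8]
grip_width: 0.672
grip_force: 19.9
```

```bash
python3 - <<'E'
from h import *
im=grab('scene'); save(im,'pics/s10.png',(400,165,570,300),4)
E
python3 plan.py .618,.316,.181,-.109
```

```text
t 21.75 pos [0.62  0.311 0.189] yaw -0.111 zaxis [-0.002 -0.002 -1.   ]
(0.618, 0.316, 0.181, -0.109) -> [-0.009 -0.015  0.027] [ 0.002  0.001 -0.002]
```

View pics/s10.png

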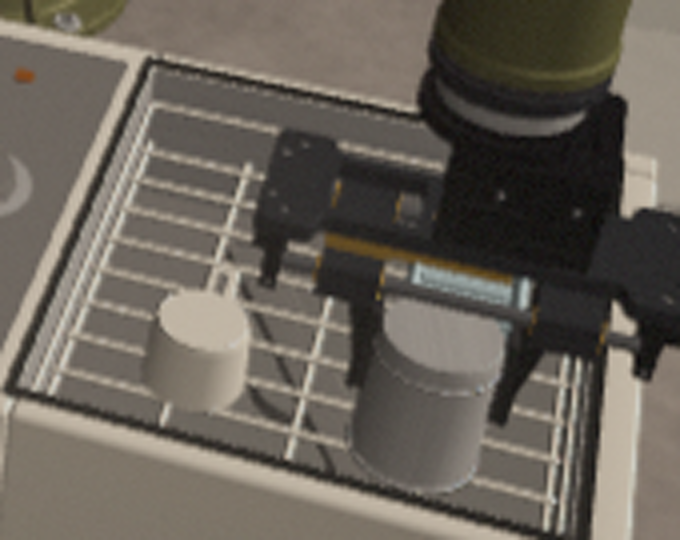

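The scoop (195,350) sits flat, and the cup (425,400) is upright just above clear rack. Lowering it now.

Emit:
{"name": "jog_arm", "arguments": {"moves": [0, 0, 0.01, 0, 0, 0, -0.3, 0, 0, 0.018, 0, 0, 0, -0.3, 0, 0, 0.022, 0, 0, 0, -0.3, 0, 0, 0.025, 0, 0, 0, -0.3, 0, 0, 0.027, 0, 0, 0, -0.3, 0, 0, 0.028, 0, 0, 0, -0.3, 0, 0, 0.028, 0, 0, 0, -0.3, 0, 0, 0.028, 0, 0, 0, -0.3]}}

```text
time: 22.75
position: [0.6196, 0.3134, 0.1823]
tool_rot: [3.137, -0.171, 0.0]
ft_force: [0.1, -0.6, -1.8]
grip_width: 0.674
grip_force: 19.9
```

Emit:
{"name": "jog_arm", "arguments": {"moves": [0, 0, 0.003, 0, 0, 0, -0.3, 0, 0, 0.005, 0, 0, 0, -0.3, 0, 0, 0.007, 0, 0, 0, -0.3, 0, 0, 0.008, 0, 0, 0, -0.3, 0, 0, 0.008, 0, 0, 0, -0.3, 0, 0, 0.008, 0, 0, 0, -0.3, 0, 0, 0.008, 0, 0, 0, -0.3, 0, 0, 0.008, 0, 0, 0, -0.3]}}

```text
time: 23.75
position: [0.6197, 0.3135, 0.1818]
tool_rot: [3.137, -0.171, 0.002]
ft_force: [-2.8, -1.8, 8.0]
grip_width: 0.669
grip_force: 19.9
```

Emit:
{"name": "jog_arm", "arguments": {"moves": [0, 0, -0.002, 0, 0, 0, -0.3, 0, 0, -0.003, 0, 0, 0, -0.3, 0, 0, -0.003, 0, 0, 0, 0.75, 0, 0, -0.003, 0, 0, 0, 0.75, 0, 0, -0.003, 0, 0, 0, 0.75, 0, 0, -0.08, 0, 0, 0, 0.75, 0, 0, -0.25, 0, 0, 0, 0.75, 0, 0, -0.42, 0, 0, 0, 0.75]}}

```text
time: 24.75
position: [0.6195, 0.3131, 0.3066]
tool_rot: [3.137, -0.171, -0.001]
ft_force: [1.0, 1.2, 0.3]
grip_width: 0.875
grip_force: 0.0
```

```bash
python3 plan.py .5,.065,.31,-.109; python3 -c "
from h import *
print(ctrl.get_state()['joint_positions'])"
```

```text
t 24.75 pos [0.619 0.313 0.307] yaw -0.109 zaxis [-0.001 -0.    -1.   ]
(0.5, 0.065, 0.31, -0.109) -> [-0.306  0.865 -0.01 ] [0.    0.001 0.   ]
[ 0.0106551   0.51020006 -0.81684356  1.16035727  0.36399487  1.61344155
 -2.40183487]
```

Emit:
{"name": "jog_arm", "arguments": {"moves": [-0.04, 0.12, 0, 0, 0, -0.1, 1, -0.09, 0.26, 0, 0, 0, -0.26, 1, -0.14, 0.42, 0, 0, 0, -0.42, 1, -0.19, 0.56, 0, 0, 0, -0.58, 1, -0.24, 0.7, 0, 0, 0, -0.74, 1, -0.28, 0.82, 0, 0, 0, -0.88, 1, -0.3, 0.86, 0, 0, 0, -0.98, 1, -0.306, 0.865, 0, 0, 0, -1, 1]}}

```text
time: 25.75
position: [0.5, 0.0642, 0.3059]
tool_rot: [2.803, 1.417, -0.0]
ft_force: [-0.6, 1.4, 0.2]
grip_width: 1.001
grip_force: 0.0
```

Emit:
{"name": "jog_arm", "arguments": {"moves": [0, 0, 0, 0, 0, -0.12, 1, 0, 0, 0, 0, 0, -0.28, 1, 0, 0, 0, 0, 0, -0.44, 1, 0, 0, 0, 0, 0, -0.6, 1, 0, 0, 0, 0, 0, -0.76, 1, 0, 0, 0, 0, 0, -0.9, 1, 0, 0, 0, 0, 0, -1, 1, 0, 0, 0, 0, 0, -1, 1]}}

```text
time: 26.75
position: [0.5003, 0.0667, 0.3059]
tool_rot: [-1.716, -2.631, -0.001]
ft_force: [0.1, -0.1, -0.7]
grip_width: 1.001
grip_force: 0.0
```

Emit:
{"name": "jog_arm", "arguments": {"moves": [0, 0, 0, 0, 0, -0.12, 1, 0, 0, 0, 0, 0, -0.28, 1, 0, 0, 0, 0, 0, -0.44, 1, 0, 0, 0, 0, 0, -0.6, 1, 0, 0, 0, 0, 0, -0.76, 1, 0, 0, 0, 0, 0, -0.9, 1, 0, 0, 0, 0, 0, -1, 1, 0, 0, 0, 0, 0, -1, 1]}}

```text
time: 27.75
position: [0.5003, 0.066, 0.3059]
tool_rot: [0.174, 3.137, 0.001]
ft_force: [1.0, 0.1, -0.2]
grip_width: 0.997
grip_force: 0.0
```

```bash
python3 - <<'E'
from h import *
np.set_printoptions(precision=4,suppress=True)
im=grab('wrist'); save(im,'pics/w11.png')
for z in (.19,.201,.226):print(proj(im,(.5195,.061,z)))
print(ctrl.get_state()['joint_positions'])
E
python3 plan.py .52,.062,.25,3.032 .52,.062,.204,3.032
```

```text
(np.float64(316.0449358497718), np.float64(214.16978814018123))
(np.float64(315.9501557015721), np.float64(218.06791402751662))
(np.float64(315.7063627847793), np.float64(228.0946495639169))
[ 0.8085  0.0218 -0.9934  1.6417  0.018   1.488   1.2728]
t 27.8 pos [0.5   0.066 0.306] yaw 3.03 zaxis [ 0.  0. -1.]
(0.52, 0.062, 0.25, 3.032) -> [-0.067 -0.006  0.186] [ 0.    -0.    -0.002]
(0.52, 0.062, 0.204, 3.032) -> [-0.067 -0.006  0.34 ] [ 0.    -0.    -0.002]
```

View pics/w11.png

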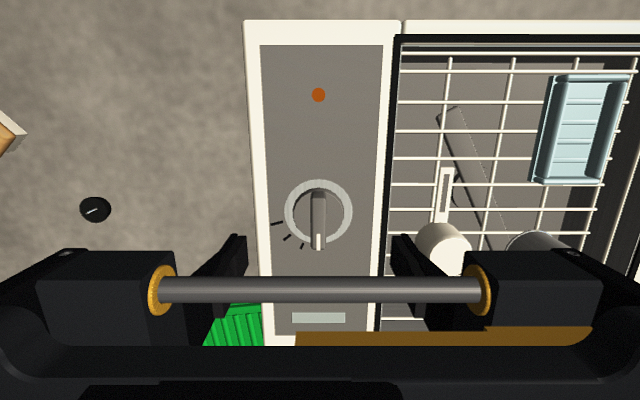

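The ring centre is at (318,212), and the bar lies along image vertical with its pointer at the bottom (+x). That puts the dial axis at about (0.517, 0.064). The three items stand in the rack.

Emit:
{"name": "jog_arm", "arguments": {"moves": [-0.03, 0, 0.06, 0, 0, 0, 1, -0.05, 0, 0.16, 0, 0, 0, 1, -0.057, 0, 0.26, 0, 0, 0, 1, -0.057, 0, 0.32, 0, 0, 0, 0.5, -0.057, 0, 0.338, 0, 0, 0, 0, -0.057, 0, 0.34, 0, 0, 0, -0.5, -0.057, 0, 0.34, 0, 0, 0, -1, -0.057, 0, 0.34, 0, 0, 0, -1], "newtons": 45}}

```text
time: 28.8
position: [0.5177, 0.0636, 0.2047]
tool_rot: [0.171, 3.135, -0.0]
ft_force: [0.3, -0.2, -0.0]
grip_width: 0.519
grip_force: 0.0
```

Emit:
{"name": "jog_arm", "arguments": {"moves": [0, 0, 0, 0, 0, 0, -1, 0, 0, 0, 0, 0, 0, -1, 0, 0, 0, 0, 0, 0, -1, 0, 0, 0, 0, 0, 0, -1, 0, 0, 0, 0, 0, 0, -1, 0, 0, 0, 0, 0, 0, -1, 0, 0, 0, 0, 0, 0, -1, 0, 0, 0, 0, 0, 0, -1]}}

```text
time: 29.8
position: [0.5172, 0.0635, 0.2039]
tool_rot: [0.171, 3.137, -0.0]
ft_force: [0.3, 0.9, -0.3]
grip_width: 0.157
grip_force: 45.0
```

```bash
python3 - <<'E'
from h import *
s=ctrl.get_state(); print(s['torque'],s['joint_positions'])
E
python3 plan.py .517,.064,.204,1.712
```

```text
[ 0.12583917 -0.11411344 -0.07147235] [ 0.76057995  0.1462396  -1.00208802  1.76683035  0.12788447  1.29774777
  1.19074959]
t 29.8 pos [0.517 0.064 0.204] yaw 3.033 zaxis [ 0. -0. -1.]
(0.517, 0.064, 0.204, 1.712) -> [ 0.001  0.001 -0.   ] [-0.     0.     1.261]
```

The bar is gripped at 13.7 mm. Turning it clockwise now.

Emit:
{"name": "jog_arm", "arguments": {"moves": [0, 0, 0, 0, 0, 0.1, -1, 0, 0, 0, 0, 0, 0.22, -1, 0, 0, 0, 0, 0, 0.35, -1, 0, 0, 0, 0, 0, 0.48, -1, 0, 0, 0, 0, 0, 0.61, -1, 0, 0, 0, 0, 0, 0.74, -1, 0, 0, 0, 0, 0, 0.87, -1, 0, 0, 0, 0, 0, 0.95, -1]}}

```text
time: 30.8
position: [0.5167, 0.0628, 0.2039]
tool_rot: [-1.651, -2.673, 0.003]
ft_force: [-2.6, -0.8, 2.2]
grip_width: 0.158
grip_force: 45.0
```

```bash
python3 - <<'E'
from h import *
s=ctrl.get_state(); print(s['torque'],s['joint_positions'])
im=grab('wrist'); cv2.imwrite('pics/raw12.png',im['pixels'][:,:,::-1])
E
python3 plan.py .517,.064,.204,1.692
```

```text
[-0.24003882  0.23148042  0.21322267] [ 0.67465797  0.12750362 -0.90272585  1.76897525  0.10509986  1.29626604
  0.21151583]
t 30.85 pos [0.517 0.063 0.204] yaw 2.033 zaxis [-0.001 -0.001 -1.   ]
(0.517, 0.064, 0.204, 1.692) -> [ 0.003  0.002 -0.   ] [-0.001  0.001  0.326]
```

Emit:
{"name": "jog_arm", "arguments": {"moves": [0, 0, 0, 0, 0, 0.08, -1, 0, 0, 0, 0, 0, 0.16, -1, 0, 0, 0, 0, 0, 0.24, -1, 0, 0, 0, 0, 0, 0.3, -1, 0, 0, 0, 0, 0, 0.325, -1, 0, 0, 0, 0, 0, 0.33, -1, 0, 0, 0, 0, 0, 0.33, -1, 0, 0, 0, 0, 0, 0.33, -1]}}

```text
time: 31.85
position: [0.5165, 0.0628, 0.2039]
tool_rot: [-2.081, -2.353, 0.004]
ft_force: [-5.1, -3.5, 4.9]
grip_width: 0.159
grip_force: 45.0
```

```bash
python3 - <<'E'
from h import *
s=ctrl.get_state(); print(s['torque'],s['grip_width'])
a=grab('wrist'); b=grab('scene')
save(a,'pics/w13a.png')
A=cv2.resize(a['pixels'][130:330,170:470],(600,400),interpolation=cv2.INTER_CUBIC)
B=cv2.resize(b['pixels'][165:285,345:565],(600,327),interpolation=cv2.INTER_CUBIC)
B=B[:190]
cv2.imwrite('pics/w13.png',np.vstack([A,B])[:,:,::-1])
E
python3 plan.py
```

```text
[-0.66132871  0.9212569   0.17135623] 0.15885400203319
t 31.95 pos [0.516 0.063 0.204] yaw 1.693 zaxis [-0.002 -0.001 -1.   ]
```

View pics/w13.png

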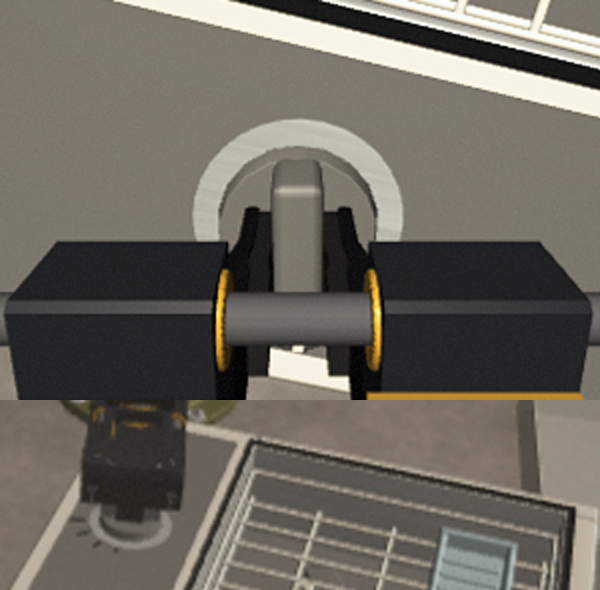

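The bar is aligned with the tool, with its pointer now towards -y. I'll verify the angle against the tub-side edge (crop (115,0) to (600,115)).

```bash
python3 - <<'E'
from h import *
im=grab('wrist'); f=lambda u,v:onz(im,170+u/2,130+v/2,.19)
d=f(600,115)-f(115,0); wy=np.arctan2(d[1],d[0]); wy=(wy+np.pi/2)%np.pi-np.pi/2
M=R.from_rotvec(ctrl.get_state()['tool_rot']).as_matrix()
ty=np.arctan2(M[1,0],M[0,0]); print('washer yaw',wy,'tool',ty,'dial',wy-(ty-np.pi))
# bar side midline
g=lambda u,v:onz(im,170+u/2,130+v/2,.226); b=g(298,190)-g(298,288); print('bar yaw+pi',np.arctan2(b[1],b[0]))
E
```

```text
washer yaw -0.10841521740157978 tool 1.69342391421537 dial 1.3397535219728434
bar yaw+pi 1.6943980989184708
```

The dial is at 1.34 rad, past the third click and short of the stop. Handing in while holding it.

```bash
python3 -c "
from h import *
print(ctrl.close_job())"
```

```text
the job is handed in; nothing more can be done
None
```

I handed the job in at about 32 s: the cup, bar holder and scoop are set down flat on the rack the right way up, the plug and brush were not touched, and the gripper is still holding the fill dial at about 1.34 rad, past the third click.

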